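Reset the tripped breaker of an HPLC stack by feel

ROBOT

A 6-joint arm with a two-finger parallel gripper is mounted at the origin on the work surface. World frame = base frame: x ahead of the robot, y to its left, z up, the work surface at z = 0. Lengths are in m, angles in rad, forces in N, time in s.
With the tool pointing down it reaches from about 0.35 to 1 m from the base axis. Payload 7.1 kg.
Tool frame: the origin (TCP) lies midway between the tips of the shut fingers; the grasp point (between the pads) lies 19 mm behind it; x points along the fingers, y is the direction in which the jaws open and shut, and the axes are right-handed (so a half turn about x gives the same grasp; the last joint's range is limited). The gripper opens to 85 mm and grips with 20 to 120 N. Pads are 22 mm wide; open, the fingers measure 114 mm over their backs; the gripper's body (76 mm by 85 mm) begins 54 mm behind the grasp point. The pads swing forward as they close: fully open they stand 13 mm farther back than shut.
Start: joints at [-0.019, 0.423, 1.63, -0, 1.089, -0.019], TCP at [0.625, 0, 0.231] pointing down, gripper open.
Joint ranges: [-3, 3], [-0.9, 2.11], [0.09, 2.58], [-1.31, 4.45], [0.11, 2.69], [-2.54, 2.54]. Speed limits (rad/s): [2.39, 2.39, 3.01, 3.14, 3.14, 3.14].

INTERFACE

Orientations are given as a unit quaternion [w, x, y, z].
In Python, from cell import ctrl, jaws, capture, status gives the robot as it stands. Calls block until the motion is done:
- ctrl.move_ptp(position, orientation): joint-space move of the TCP to a pose.
- ctrl.servo_line(position, rot=None, vel=0.15, guard=None): straight line of the TCP; rot=None keeps the orientation; vel is the mean speed in m/s. With guard (N) it stops when the force on the tool has changed by that much, and returns True; else False.
- ctrl.set_joints(angles): joint-space move.
- jaws.move_gripper(opening, squeeze=None): finger opening in m; squeeze is the grip in N (None keeps the last); returns when the fingers have stopped.
- ctrl.wait(seconds).
- ctrl.ik(position, orientation): joint angles nearest the present ones, or None.
- capture(name): name is "scene" or "side" or "wrist"; returns a dict with "color" (384x512x3 uint8, blue, green, red), "intrinsics" (3x3 intrinsics, pixels), "rvec" (rotation vector, rad) and "tvec" (3), from world to camera coordinates, as OpenCV has them; the wrist camera has in their place "T_tool_cam" (4x4, takes a point from camera to tool coordinates, whose origin is the TCP and whose axes are the tool frame's). Camera axes: x right, y down, z forward; pixel columns grow to the right and rows downward; lengths in m; the calibration is good to about 2 mm. The wrist camera is an equidistant fisheye: a pixel r from the principal point sees the ray r / f radians off the axis. A picture is of the moment at which its call begins: read the wrist's pose just before it. There is no depth.
A pose or a line that the arm cannot do raises ctrl.MotionError and nothing moves.
- ctrl.close_job(): hands the job in, once; it reports no verdict.
Readings, each from a call of its own:
- status.get_clock(): time.
- status.get_joint_positions(): joint angles.
- status.get_dq(): joint speeds.
- status.get_effort(): joint torques, N m.
- status.get_tool_pos(): TCP position.
- status.get_orientation(): TCP orientation.
- status.get_contact_force(): force on the tool from outside, world axes, zero at the start.
- status.get_moment(): the same for the moment, N m.
- status.get_finger_gap(): finger opening in m.
Only numpy, scipy, OpenCV 4.12 (cv2) and the standard library are available. Lean on these libraries where they do the work, as an engineer would, in place of code of your own. Each camera call takes 0.05 s, during which the arm holds its last target. There are 200 camera calls.

TASK

One of the four push-button breakers on the HPLC stack's power console has tripped; they all look alike, so swing the clear splash cover up past upright and find the tripped one by feel. A sound button stays soft: let it up again by about half way down, for a full stroke would switch off its running module; the tripped one resists, so press that one until it snaps over and let it up, never leaning on a button with more than 20 N. Then shut the cover fully and let go, leaving the bottles and the vial rack standing where they are.

Things in the scene. Friction and masses are not known exactly. Their poses are not given: they have to be found in the camera images.
- console: Fixed low power console, white steel, 190 x 300 mm. Origin: centre of its underside, on the bench; x from its front (robot side) to its back, y to its left, z up; yawed a little. Grey breaker field 55 mm above the bench; behind it, from x = +48 mm, a white housing 80 mm high. Four like black buttons in a row on the field: x = -20, y = +75, +25, -25, -75 mm.
- hinge (a point): Middle of the cover's hinge axis, which is parallel to the console's y; at console x = +48, z = 80 mm: 68 mm behind the row of buttons, 11 mm higher than their tops.
- cover (a joint): Angle of the clear plastic splash cover (120 mm deep, 232 mm wide, 22 mm high, about 130 g) over the breaker field, hinged at the back: 0 = shut, level; grows as its front edge swings up and back; 1.57 = upright; stop at 2.0. Hinge friction 0.12 N m: it stays where it is left.
- tongue (a point): Point on the grey lifting tongue (16 mm wide along y, 8 mm thick, sticking out 32 mm in the cover's plane) at the middle of the cover's front edge: mid width and thickness, 12 mm from its end, 140 mm from the hinge axis, 4 mm below the cover's top face; shut: console x = -92, z = 76 mm. Pinched across its width from above it turns between the pads, so the hand can stay pointing down.
- key_1_top (a point): Centre of the flat top of the leftmost (console y = +75 mm) breaker button: black cap, 16 mm across, its top 14 mm above the field, in a steel nut 4.5 mm high. Pressed straight down, stroke 8 mm; springs back up. All four look alike; 20 N or more breaks one.
- key_1: Moving part of the leftmost (console y = +75 mm) button; origin on its axis, 14 mm below its flat top, level with the field when the button is up.
- key_2_top (a point): Centre of the flat top of the second from the left (y = +25 mm) breaker button: black cap, 16 mm across, its top 14 mm above the field, in a steel nut 4.5 mm high. Pressed straight down, stroke 8 mm; springs back up. How a sound one feels: gives way at 1.5 N and stays soft, 2 to 3 N; more than 4.5 mm down it switches its module off.
- key_2: Moving part of the second from the left (y = +25 mm) button; origin on its axis, 14 mm below its flat top, level with the field when the button is up.
- key_3_top (a point): Centre of the flat top of the third from the left (y = -25 mm) breaker button: black cap, 16 mm across, its top 14 mm above the field, in a steel nut 4.5 mm high. Pressed straight down, stroke 8 mm; springs back up. How the tripped one feels: 5 to 6 N at 2.5 mm down, rising to about 10 N at 5.5 mm, where it breaks over and drops at once to 3 N; its contact has then snapped shut and stays so.
- key_3: Moving part of the third from the left (y = -25 mm) button; origin on its axis, 14 mm below its flat top, level with the field when the button is up.
- key_4_top (a point): Centre of the flat top of the rightmost (y = -75 mm) breaker button: black cap, 16 mm across, its top 14 mm above the field, in a steel nut 4.5 mm high. Pressed straight down, stroke 8 mm; springs back up. After its snap the tripped one springs back up like the rest and is soft from then on.
- key_4: Moving part of the rightmost (y = -75 mm) button; origin on its axis, 14 mm below its flat top, level with the field when the button is up.
- tripped (a joint): Contact of the one tripped breaker, inside the console under one of the four buttons (which one is not told): 0 = open; thrown to about 0.003 m, shut, only when its button snaps over, and stays there.
- running_1 (a joint): Contact of one of the three sound breakers (no. 1, which button is not told): 0 = closed, its module runs; a button pushed down more than 3.5 mm starts to drive it open, and at 0.001 m its module is off.
- running_2 (a joint): Contact of one of the three sound breakers (no. 2, which button is not told): 0 = closed, its module runs; a button pushed down more than 3.5 mm starts to drive it open, and at 0.001 m its module is off.
- running_3 (a joint): Contact of one of the three sound breakers (no. 3, which button is not told): 0 = closed, its module runs; a button pushed down more than 3.5 mm starts to drive it open, and at 0.001 m its module is off.
- amber_bottle: Bystander beside the console: loose amber laboratory bottle, black cap, 86 mm wide, 178 mm tall, 0.6 kg; origin under its centre.
- blue_cap_bottle: Bystander on the other side: loose clear laboratory bottle with a blue cap, 86 mm wide, 178 mm tall, 0.6 kg; origin under its centre.
- vial_rack: Bystander behind the console: loose white rack of vials, 60 x 110 mm, 50 mm tall; origin under its centre.

How it is judged:
On the way, in this order (a step that is already met when the one before it is completed fails the run):
1. the cover is swung up past upright (value of joint cover above 1.58 rad), for 0.2 s.
2. the tripped breaker's button has been pressed through its snap and its contact stays shut (value of joint tripped above 0.001 m and contact force between each of key_1, key_2, key_3, key_4 and the fingers below 0.2 N), for 0.2 s.
At the end, for the whole second after the job is handed in: The cover is shut (within 0.05 rad), the tripped breaker is reset (contact moved over 1 mm), the three sound breakers are still closed (contacts moved less than 1 mm), and the two bottles and the rack stand upright (within 0.2 rad) within 30 mm of where they were (value of joint cover below 0.05 rad and value of joint tripped above 0.001 m and value of joint each of running_1, running_2, running_3 below 0.001 m and distance of each of amber_bottle, blue_cap_bottle, vial_rack from where it was at the start of the episode below 0.03 m and angle between each of amber_bottle, blue_cap_bottle, vial_rack's own z axis and vertical below 0.2 rad); the robot touches nothing.
It fails at once if a sound breaker's button is pushed so deep (more than 4.5 mm) that it switches its running module off (value of joint any of running_1, running_2, running_3 above 0.001 m).
It fails at once if a button is pressed with more than 20 N (contact force between any of key_1, key_2, key_3, key_4 and the fingers above 20 N).
It fails at once if a bottle or the vial rack is shifted by more than 30 mm or tipped (not (distance of each of amber_bottle, blue_cap_bottle, vial_rack from where it was at the start of the episode below 0.03 m and angle between each of amber_bottle, blue_cap_bottle, vial_rack's own z axis and vertical below 0.2 rad)).
It also fails if it takes over 72 s, if anything falls off the work surface, if the arm or the gripper's body presses on something with over 40 N, if the wrist force passes 120 N, or if a joint passes its speed limit or range.

## Working session

There is one attempt and no reset: what is moved stays moved. The work goes in short steps, each a Python script; the robot and the scene stay as the last script left them, time stands still between calls to the robot, and variables do not carry over. Pictures are saved under pics/ and viewed, about 8 in all and at most 12, crops included, and the job is handed in when it is done.

```bash
mkdir -p pics && ls
python3 - <<'E'
from cell import ctrl,jaws,capture,status
import cv2,numpy as np
for n in ("scene","side","wrist"):
    c=capture(n); cv2.imwrite(f"pics/{n}0.png",c["color"])
    np.savez(f"pics/{n}0.npz",**{k:v for k,v in c.items()})
    print(n,{k:np.round(v,4).tolist() for k,v in c.items() if k!="color"})
print(status.get_tool_pos(),status.get_orientation(),status.get_contact_force(),status.get_clock())
a=[cv2.imread(f"pics/{n}0.png") for n in ("scene","wrist")]
cv2.imwrite("pics/s0.png",cv2.resize(a[0],(800,600),interpolation=cv2.INTER_CUBIC))
cv2.imwrite("pics/w0.png",cv2.resize(a[1],(800,600),interpolation=cv2.INTER_CUBIC))
E
```

```text
pics
scene {'intrinsics': [[346.8338, 0.0, 253.7222], [0.0, 346.8338, 194.3519], [0.0, 0.0, 1.0]], 'rvec': [1.3496, 1.967, -1.0186], 'tvec': [0.1618, -0.2466, 1.4259]}
side {'intrinsics': [[472.3977, 0.0, 255.1285], [0.0, 472.3977, 186.8207], [0.0, 0.0, 1.0]], 'rvec': [2.0528, -0.8055, 0.4144], 'tvec': [-0.4397, 0.313, 0.7586]}
wrist {'intrinsics': [[297.3186, 0.0, 254.8386], [0.0, 297.3186, 189.3742], [0.0, 0.0, 1.0]], 'T_tool_cam': [[0.0002, -0.2784, 0.9605, -0.1427], [1.0, 0.0, -0.0002, 0.0008], [0.0, 0.9605, 0.2784, -0.0707], [0.0, 0.0, 0.0, 1.0]]}
[6.24587554e-01 2.38608838e-05 2.30733322e-01] [-0.49968287 -0.49973372 -0.5002883   0.50029477] [-0.23770085 -0.24911569  0.98989123] 0.15
```

View pics/s0.png

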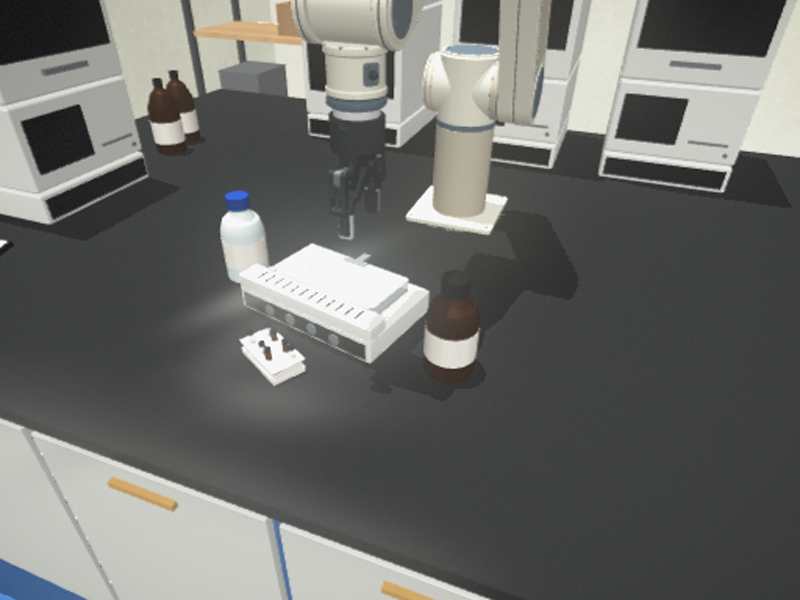

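View pics/w0.png

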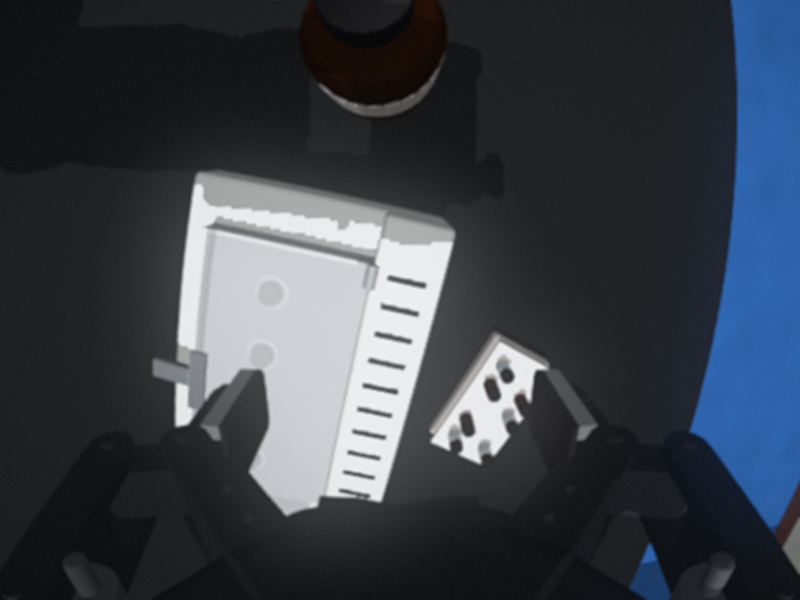

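The scene view shows the console with the amber bottle on its left (+y) and the blue-cap bottle on its right, with the rack behind. In the wrist view, two buttons are at about (270,293) and (262,355), the tongue tip is at (155,368), and the housing's back-left corner is at (455,235).

Run:
```python
import cv2
a=cv2.imread("pics/side0.png"); cv2.imwrite("pics/side0b.png",cv2.resize(a,(800,600),interpolation=cv2.INTER_CUBIC))
```

```text
(no output)
```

View pics/side0b.png

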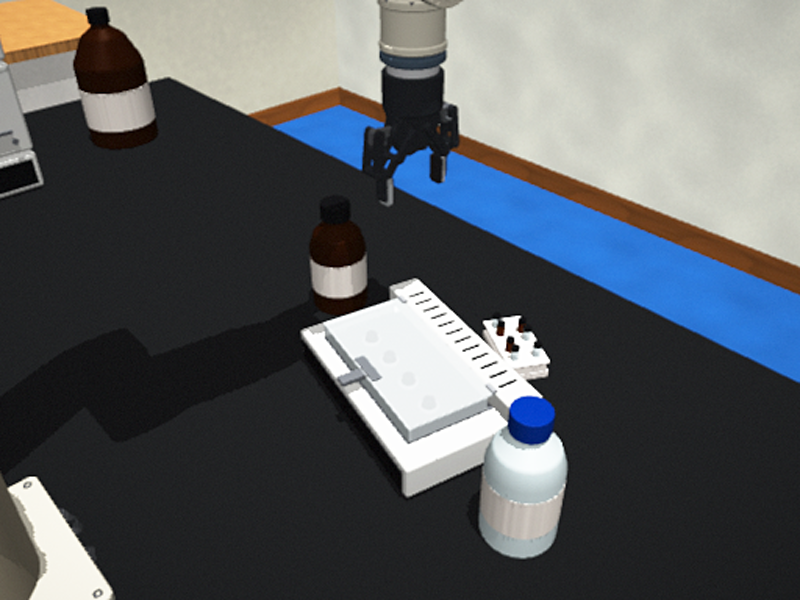

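The side view shows the button tops at (372,337), (390,356), (408,378) and (428,402), and the tongue end at (342,380). Next I fit the console pose.

```bash
cat > h.py <<'E'
import numpy as np,cv2
from scipy.spatial.transform import Rotation as R
from scipy.optimize import least_squares
def quat(q): return R.from_quat([q[1],q[2],q[3],q[0]])
def wq(r): x,y,z,w=r.as_quat(); return [w,x,y,z]
def proj_fixed(c,P): 
    return cv2.projectPoints(np.float64(P),c["rvec"],c["tvec"],c["intrinsics"],None)[0][:,0]
def proj_wrist(c,P,pos,q):
    T=c["T_tool_cam"]; K=c["intrinsics"]
    pt=quat(q).inv().apply(np.asarray(P)-pos)
    pc=(pt-T[:3,3])@T[:3,:3]
    rr=np.hypot(pc[:,0],pc[:,1]); th=np.arctan2(rr,pc[:,2])
    return pc[:,:2]/rr[:,None]*th[:,None]*K[0,0]+K[:2,2]
def cons(p,P): 
    return R.from_euler('z',p[2]).apply(P)+[p[0],p[1],0]
E
python3 - <<'E'
from h import *
L=lambda n:np.load(f"pics/{n}0.npz")
w,s,sc=L("wrist"),L("side"),L("scene")
pos=[.624588,0,.230733];q=[-0.49968287,-0.49973372,-0.5002883,0.50029477]
k=lambda v:np.array(v)/1.5625
B=[[-.02,y,.069] for y in (.075,.025,-.025,-.075)]
tip=[-.104,0,.076]
Pw=B[:2]+[tip,[.095,.15,.08]]; uw=k([[270,293],[262,355],[155,368],[455,235]])
Ps=B+[tip]; us=k([[372,337],[390,356],[408,378],[428,402],[342,380]])
fw=lambda p:(proj_wrist(w,cons(p,Pw),pos,q)-uw)
fs=lambda p:(proj_fixed(s,cons(p,Ps))-us)
for f in (lambda p:fw(p).ravel(),lambda p:fs(p).ravel(),lambda p:np.r_[fw(p).ravel(),fs(p).ravel()]):
    r=least_squares(f,[.6,0,0],loss='soft_l1'); print(r.x.round(4),r.cost.round(2),np.round(f(r.x),1))
p=r.x
np.save("pose.npy",p)
# bottles
def ray(c,uv,z):
    g=lambda a:(proj_fixed(c,[[a[0],a[1],z]])[0]-uv)
    return least_squares(g,[.6,0]).x
print("amber cap",ray(s,k([335,203]),.178),ray(sc,k([457,277]),.178),"blue",ray(s,k([530,407]),.178),ray(sc,k([237,196]),.178))
print(cons(p,[[-.092,0,.076],[.048,0,.08]]+B).round(4))
# overlay
for n,c in(("wrist",w),("side",s)):
    im=cv2.resize(c["color"],(800,600),interpolation=cv2.INTER_CUBIC)
    P=B+[tip,[.095,.15,.08],[.095,-.15,.08],[.048,.15,.08],[-.095,.15,.055],[-.095,-.15,.055]]
    u=proj_wrist(c,cons(p,P),pos,q) if n=="wrist" else proj_fixed(c,cons(p,P))
    for a in u: cv2.drawMarker(im,tuple(int(v) for v in a*1.5625),(0,0,255),0,10,1)
    cv2.imwrite(f"pics/o_{n}.png",im)
cv2.imwrite("pics/o.png",np.hstack([cv2.imread("pics/o_wrist.png")[130:530,140:480],cv2.imread("pics/o_side.png")[200:600,280:680]]))
E
```

```text
[ 0.537  -0.0961 -0.2308] 8.46 [-0.5  2.7 -1.1  3.5  0.2 -1.4  2.3 -1.9]
[ 0.5321 -0.0988 -0.2493] 3.47 [ 0.5 -1.3 -0.1 -0.2  0.3 -0.1  0.3 -0.  -1.9  2.3]
[ 0.5354 -0.0963 -0.2391] 15.27 [-1.3  2.9 -2.2  3.5 -0.9 -1.9  1.7 -0.7  0.6 -2.3  0.3 -1.4  0.8 -1.4
  1.  -1.6 -1.1  1.2]
amber cap [0.60771148 0.1468688 ] [0.60971985 0.15010433] blue [ 0.47911372 -0.32182831] [ 0.48282749 -0.32193789]
[[ 0.446  -0.0745  0.076 ]
 [ 0.582  -0.1077  0.08  ]
 [ 0.5337 -0.0187  0.069 ]
 [ 0.5219 -0.0673  0.069 ]
 [ 0.51   -0.1159  0.069 ]
 [ 0.4982 -0.1644  0.069 ]]
```

View pics/o.png

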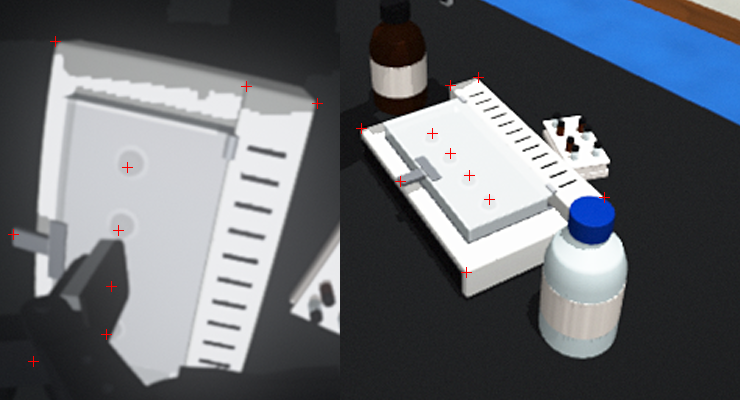

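The overlay agrees to about 3 mm: the crosses sit on the tongue tip, the buttons and the console corners. I'll move to a better wrist view in the pinching orientation, with the camera on the robot side.

```bash
cat >> h.py <<'E'
def ori(yaw):
    c,s=np.cos(yaw),np.sin(yaw)
    return wq(R.from_matrix(np.array([[0,0,-1],[-s,c,0],[c,s,0]]).T))
E
python3 - <<'E'
from h import *
from cell import ctrl,jaws,capture,status
p=np.load("pose.npy"); q=ori(p[2])
t=cons(p,[-.13,0,.25]); print(t,ctrl.ik(t,q))
ctrl.move_ptp(t,q); jaws.move_gripper(.045)
pos,qq=status.get_tool_pos(),status.get_orientation()
c=capture("wrist"); np.savez("pics/w1.npz",pos=pos,q=qq,**c)
f=[]
for i in range(20): f.append(status.get_contact_force()); ctrl.wait(.01)
print(pos,np.mean(f,0),np.std(f,0),status.get_clock(),status.get_joint_positions())
im=cv2.resize(c["color"],(800,600),interpolation=cv2.INTER_CUBIC)
B=[[-.02,y,.069] for y in (.075,.025,-.025,-.075)]
for a in proj_wrist(c,cons(p,B+[[-.104,0,.076],[.095,.15,.08],[.095,-.15,.08]]),pos,qq): cv2.drawMarker(im,tuple(int(v) for v in a*1.5625),(0,0,255),0,8,1)
cv2.imwrite("pics/w1.png",im)
E
```

```text
[ 0.4090843  -0.06552759  0.25      ] [-1.87559038e-01  7.83233835e-02  2.05122721e+00 -4.44089210e-16
  1.01204206e+00 -1.51924233e+00]
[ 0.40914092 -0.06549337  0.24994827] [-0.0280673   0.10171128 -0.00648644] [0.48019556 0.49819526 0.41380135] 2.1833 [-1.87563431e-01  7.83611366e-02  2.05121385e+00  1.55356900e-05
  1.01203346e+00 -1.51922629e+00]
```

View pics/w1.png

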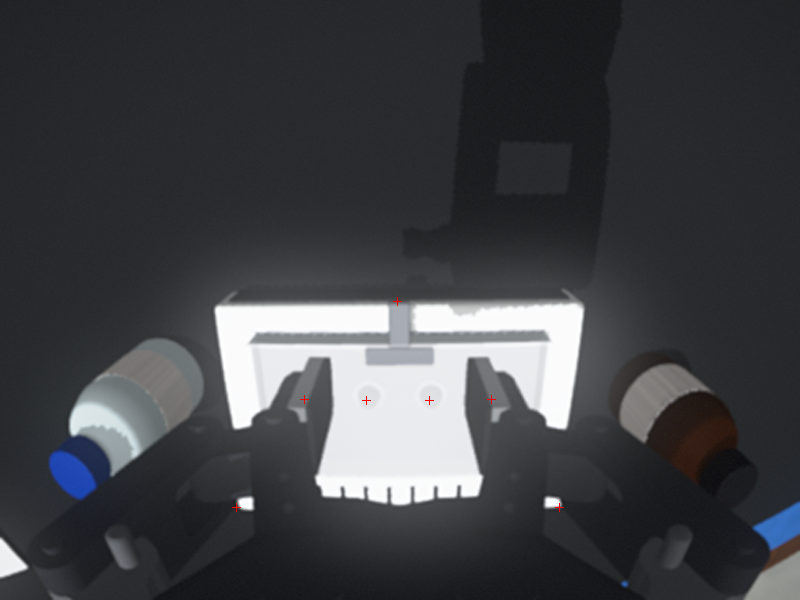

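The new wrist view shows the tongue end at (399,303) and the middle buttons at (368,397) and (432,396), all within about 3 px of the prediction. The console front corners at (217,306) and (582,304) are level, so the yaw is right. I'll refit, then pinch the tongue and swing the cover up.

```bash
cat >> h.py <<'E'
def tong(a): # console coords of tongue point
    return np.array([.048-.14*np.cos(a)-.004*np.sin(a),0,.08+.14*np.sin(a)-.004*np.cos(a)])
DZ=.014  # TCP this far below tongue point
E
python3 - <<'E'
from h import *
from cell import ctrl,jaws,capture,status
w=np.load("pics/w1.npz"); s=np.load("pics/side0.npz"); k=lambda v:np.array(v)/1.5625
B=[[-.02,y,.069] for y in (.075,.025,-.025,-.075)]; tip=[-.104,0,.076]
Pw=[B[2],B[1],tip,[-.095,-.15,.055],[-.095,.15,.055]]; uw=k([[368,397],[432,396],[399,302],[217,306],[582,304]])
us=k([[372,337],[390,356],[408,378],[428,402],[342,380]])
fw=lambda p:(proj_wrist(w,cons(p,Pw),w["pos"],w["q"])-uw).ravel()
fs=lambda p:(proj_fixed(s,cons(p,B+[tip]))-us).ravel()
r=least_squares(lambda p:fw(p)[:6],[.53,-.1,-.24]);print(r.x,np.round(fw(r.x),1))
r=least_squares(lambda p:np.r_[1.5*fw(p)[:6],.7*fs(p)],[.53,-.1,-.24],loss='soft_l1');p=r.x;print(p,np.round(fw(p),1),np.round(fs(p),1))
np.save("pose.npy",p); q=ori(p[2])
g=tong(0)-[0,0,DZ]
ctrl.move_ptp(cons(p,g+[0,0,.06]),q)
print("hit",ctrl.servo_line(cons(p,g),vel=.06,guard=8),status.get_tool_pos(),status.get_contact_force())
jaws.move_gripper(0,20); ctrl.wait(.1)
print("gap",status.get_finger_gap(),status.get_contact_force(),status.get_moment(),status.get_clock())
E
```

```text
[ 0.5340105  -0.09398292 -0.2275043 ] [ 0.3  1.1 -0.2  1.3 -0.1 -1.9 -2.9 -1.1  2.4 -2.6]
[ 0.53354504 -0.09443752 -0.23399245] [-0.1  0.7 -0.5  1.2  0.  -2.2 -3.  -2.2  2.4 -2.1] [-0.8 -2.3 -1.  -1.4 -0.4 -1.5 -0.1 -1.7 -2.4  1.3]
hit False [ 0.4443057  -0.07314411  0.06223426] [-0.91824273  0.53399084 -0.50602472]
gap 0.015503181100588601 [-1.52091146 -5.37868938  3.14995794] [-0.80144003  0.19232673  0.02914061] 4.3917
```

The tongue is gripped, with a gap of 15.5 mm. Swinging up along the arc.

Run:
```python
from h import *
from cell import ctrl,jaws,capture,status
p=np.load("pose.npy")
off=status.get_tool_pos()-cons(p,tong(0)-[0,0,DZ])
for a in np.linspace(0,1.9,14)[1:]:
    try: h=ctrl.servo_line(cons(p,tong(a)-[0,0,DZ])+off,vel=.1,guard=30)
    except ctrl.MotionError as e: print(e);break
    print(round(a,2),h,status.get_contact_force().round(1),round(status.get_finger_gap(),4))
    if h: break
print(status.get_tool_pos(),status.get_clock())
c=capture("side");cv2.imwrite("pics/s2.png",c["color"])
```

```text
0.15 False [-0.4 -1.1 -1.5] 0.0156
0.29 False [-0.1 -2.3 -0.4] 0.0153
0.44 False [-0.5 -2.  -0.3] 0.0152
0.58 False [-1.2 -1.   0.2] 0.0154
0.73 False [-1.3 -1.2  2.1] 0.0156
0.88 False [-1.3  0.3  1.8] 0.0155
1.02 False [-1.1  1.1  1.7] 0.0151
1.17 False [0.4 1.6 1.6] 0.0154
1.32 False [-0.2  2.5  1.9] 0.0153
1.46 False [-0.5  3.5  3. ] 0.0154
1.61 False [0.6 4.6 4.3] 0.0154
1.75 False [1.7 4.5 5. ] 0.0152
1.9 False [2.2 5.  5.5] 0.0157
[ 0.62154913 -0.11556085  0.20067148] 9.05
```

View pics/s2.png

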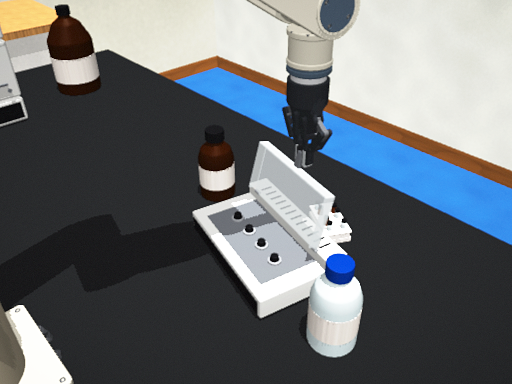

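The side view shows the cover standing past upright with its tongue in the fingers. The four black buttons are in the open at about (238,215), (249,229), (262,243) and (275,258). I'll let go, back off and measure the buttons.

Run:
```python
from h import *
from cell import ctrl,jaws,capture,status
p=np.load("pose.npy");q=ori(p[2])
jaws.move_gripper(.05)
t=status.get_tool_pos(); ctrl.servo_line(t+[0,0,.07],vel=.2)
ctrl.move_ptp(cons(p,[-.14,0,.32]),q); jaws.move_gripper(.065); ctrl.wait(.2)
pos,qq=status.get_tool_pos(),status.get_orientation()
c=capture("wrist"); np.savez("pics/w3.npz",pos=pos,q=qq,**c)
s=capture("side"); np.savez("pics/s3.npz",**s)
B=[[-.02,y,.069] for y in (.075,.025,-.025,-.075)]
uw=proj_wrist(c,cons(p,B),pos,qq); us=proj_fixed(s,cons(p,B))
def crop(im,u,m,f):
    c0=np.int32(u.mean(0)); im=im[c0[1]-m:c0[1]+m,c0[0]-m:c0[0]+m].copy()
    im=cv2.resize(im,None,fx=f,fy=f,interpolation=cv2.INTER_CUBIC)
    print("origin",c0-m); return im
a=crop(c["color"],uw,80,2.5);b=crop(s["color"],us,50,4)
cv2.imwrite("pics/b3.png",np.hstack([a,b])); print(uw.round(1).tolist(),us.round(1).tolist(),status.get_clock())
```

```text
origin [174 158]
origin [205 183]
[[305.5, 238.7], [271.8, 239.1], [237.6, 239.1], [203.9, 238.7]] [[237.3, 213.4], [248.6, 226.4], [260.7, 240.5], [273.8, 255.6]] 11.5583
```

View pics/b3.png

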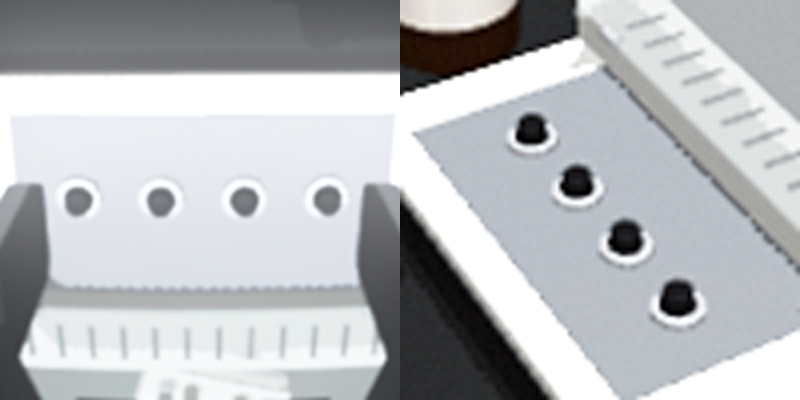

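The crop shows the caps within about 1 px (roughly 1.5 mm) of the predicted spots in both cameras. Next I feel each button with shut fingers, in small steps and no more than 2.5 mm deep.

```bash
cat > feel.py <<'E'
from h import *
from cell import ctrl,jaws,capture,status
def F(n=12):
    f=[]
    for _ in range(n): f.append(status.get_contact_force()[2]); ctrl.wait(.008)
    return np.mean(f)
E
python3 - <<'E'
from feel import *
w=np.load("pics/w3.npz");s=np.load("pics/s3.npz")
B=[[-.02,y,.069] for y in (.075,.025,-.025,-.075)]
uw=np.array([[304.8,238],[272,238.8],[238.4,239.2],[204.8,238.8]]); us=np.array([[237.75,214],[249.2,227.2],[261.5,241],[274.5,256]])
p0=np.load("pose.npy")
p=least_squares(lambda p:np.r_[(proj_wrist(w,cons(p,B),w["pos"],w["q"])-uw).ravel(),.5*(proj_fixed(s,cons(p,B))-us).ravel()],p0).x
print(p0,p); np.save("poseB.npy",p); q=ori(p[2])
jaws.move_gripper(0); print("gap",status.get_finger_gap())
for i,b in enumerate(B):
    top=cons(p,b)
    ctrl.move_ptp(top+[0,0,.025],q); ctrl.servo_line(top+[0,0,.003],vel=.06); ctrl.wait(.1); f0=F()
    out=[]
    for d in (.0005,.001,.0015,.002,.0025):
        h=ctrl.servo_line(top-[0,0,d],vel=.01,guard=7); f=F()-f0
        out.append((round((.069-status.get_tool_pos()[2])*1e3,2),round(f,2)))
        if h or f>4.2: break
    print(i+1,round(f0,2),out,h)
    ctrl.servo_line(top+[0,0,.02],vel=.1)
print(status.get_clock())
E
```

```text
[ 0.53354504 -0.09443752 -0.23399245] [ 0.53352673 -0.09401245 -0.22540042]
gap 0.00010066244262574128
1 -0.34 [(np.float64(0.41), np.float64(1.93)), (np.float64(0.9), np.float64(2.53)), (np.float64(1.43), np.float64(3.39)), (np.float64(1.94), np.float64(4.07)), (np.float64(2.44), np.float64(5.1))] False
2 0.16 [(np.float64(0.37), np.float64(1.29)), (np.float64(0.95), np.float64(1.63)), (np.float64(1.47), np.float64(1.76)), (np.float64(1.98), np.float64(1.77)), (np.float64(2.49), np.float64(2.05))] False
3 0.04 [(np.float64(0.4), np.float64(1.56)), (np.float64(0.94), np.float64(1.59)), (np.float64(1.47), np.float64(2.02)), (np.float64(1.96), np.float64(1.74)), (np.float64(2.48), np.float64(2.26))] False
4 0.06 [(np.float64(0.39), np.float64(1.44)), (np.float64(0.93), np.float64(1.63)), (np.float64(1.45), np.float64(1.87)), (np.float64(1.97), np.float64(2.06)), (np.float64(2.47), np.float64(1.85))] False
26.55
```

Button 1 is clearly the tripped one, at 5.1 N against about 2 N for the other three. I'll press it through its snap.

Run:
```python
from feel import *
p=np.load("poseB.npy");q=ori(p[2]); top=cons(p,[-.02,.075,.069])
ctrl.move_ptp(top+[0,0,.02],q); ctrl.servo_line(top+[0,0,.003],vel=.06); ctrl.wait(.1); f0=F(); out=[]; pk=0
for d in (.003,.0045,.005,.0055,.006,.0065,.007):
    h=ctrl.servo_line(top-[0,0,d],vel=.012,guard=15); f=F(8)-f0; out.append((round(d*1e3,1),round(float(f),2)))
    if h or (pk>7 and f<5.5): break
    pk=max(pk,f)
print(out,h)
ctrl.servo_line(top+[0,0,.003],vel=.03); ctrl.wait(.2)
# verify soft now
f0=F(); ctrl.servo_line(top-[0,0,.0025],vel=.02,guard=7); print("soft check",F()-f0)
ctrl.servo_line(top+[0,0,.03],vel=.1); ctrl.wait(.25)
print(status.get_clock())
c=capture("side");np.savez("pics/s4.npz",**c)
im=c["color"][90:290,150:400]; cv2.imwrite("pics/s4.png",cv2.resize(im,None,fx=3,fy=3,interpolation=cv2.INTER_CUBIC))
```

```text
[(3.0, 5.5), (4.5, 7.48), (5.0, 8.7), (5.5, 9.6), (6.0, 10.3), (6.5, 3.07)] False
soft check 2.1843633500207873
32.175
```

The force peaked at 10.3 N and dropped to 3.1 N, and the button now reads soft at 2.2 N. Next I re-pinch the tongue and shut the cover.

Run:
```python
from feel import *
p=np.load("poseB.npy");q=ori(p[2])
t=status.get_tool_pos(); ctrl.servo_line([t[0],t[1],.285],vel=.2)
g=cons(p,tong(1.9)-[0,0,DZ]); print("tongue",g,"was [.62155,-.11556,.20067]")
jaws.move_gripper(.05)
g=(g+np.array([.62155,-.11556,.20067]))/2; g[2]=.2007
ctrl.move_ptp(g+[0,0,.07],q)
print(ctrl.servo_line(g,vel=.1,guard=8))
jaws.move_gripper(0,20); ctrl.wait(.1)
print("gap",status.get_finger_gap(),status.get_contact_force())
if .012<status.get_finger_gap()<.02:
  for a in np.linspace(1.9,0,14)[1:]:
    h=ctrl.servo_line(cons(p,tong(a)-[0,0,DZ]),vel=.1,guard=25)
    print(round(a,2),h,status.get_contact_force().round(1),round(status.get_finger_gap(),4))
    if h: break
print(status.get_tool_pos(),status.get_clock())
c=capture("side");cv2.imwrite("pics/s5.png",c["color"])
```

```text
tongue [ 0.62073876 -0.11400989  0.19977517] was [.62155,-.11556,.20067]
False
gap 0.015685653366346176 [-0.73793419 -2.74662939  5.195936  ]
1.75 False [-1.3 -5.2  3.4] 0.0156
1.61 False [-1.2 -5.5  1.2] 0.0155
1.46 False [-1.8 -5.1 -0.5] 0.0154
1.32 False [-0.9 -4.7 -1.9] 0.0154
1.17 False [-1.2 -5.  -3.1] 0.0155
1.02 False [-0.1 -4.4 -3.6] 0.0155
0.88 False [ 0.9 -4.  -4.1] 0.0154
0.73 False [ 0.9 -5.6 -2.9] 0.0155
0.58 False [ 1.3 -5.6 -1.8] 0.0154
0.44 False [ 0.6 -5.  -1.1] 0.0158
0.29 False [ 0.9 -5.8 -1.3] 0.0151
0.15 False [ 1.  -5.6 -1.1] 0.0155
0.0 True [-1.5 -0.7 11.1] 0.0154
[ 0.44378495 -0.07369942  0.06147975] 40.3917
```

View pics/s5.png

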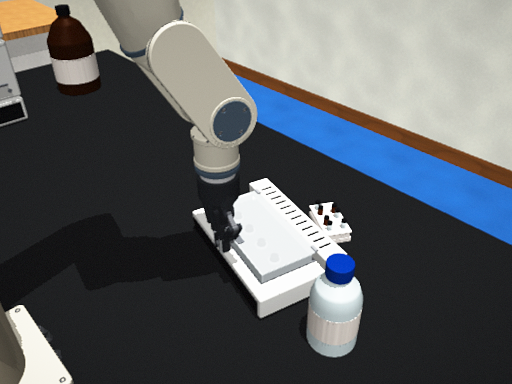

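The side view shows the cover down on the console with the hand at the tongue, and the rise in force means it has reached its seat. I'll release, press the tongue lightly to confirm, then retreat.

Run:
```python
from feel import *
p=np.load("poseB.npy");q=ori(p[2])
jaws.move_gripper(.05); t=status.get_tool_pos(); ctrl.servo_line(t+[0,0,.06],vel=.15)
jaws.move_gripper(0); top=cons(p,[-.092,0,.080])
ctrl.servo_line(top+[0,0,.006],vel=.1); ctrl.wait(.1)
h=ctrl.servo_line(top-[0,0,.004],vel=.02,guard=6); print("press",h,status.get_tool_pos()[2],status.get_contact_force())
ctrl.servo_line(top+[0,0,.08],vel=.15)
ctrl.move_ptp(cons(p,[-.14,0,.30]),q); ctrl.wait(.3)
c=capture("side"); a=np.load("pics/side0.npz")["color"]
cv2.imwrite("pics/s6.png",np.hstack([i[120:384,180:420] for i in (a,c["color"])]))
print(status.get_contact_force(),status.get_clock())
```

```text
press True 0.07988734719047488 [-2.33693347  0.58128216 11.25401931]
[-0.37055386  0.05608057  0.00529717] 44.6333
```

View pics/s6.png

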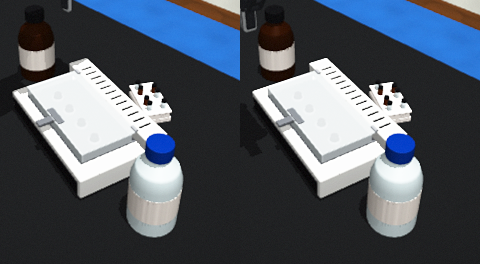

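The before and after crops match: the cover is shut (the tongue resisted at z = 79.9 mm, against 80 mm nominal) and the bottles and rack have not moved. Handing in.

```bash
python3 -c "
from cell import ctrl
print(ctrl.close_job())"
```

```text
the job is handed in; nothing more can be done
None
```

The tripped breaker was the leftmost button (no. 1). It is reset, the cover is shut, and I handed the job in at about 45 s of the 72 s allowed.

- **Opening:** I pinched the tongue and swung the cover to about 1.9 rad. That angle comes from the arc I commanded; the side picture shows the cover past upright.
- **Finding it by feel:** At 2.5 mm down, button 1 pushed back with 5.1 N, while buttons 2, 3 and 4 stayed at about 2 N. I pressed none of those three deeper than 2.5 mm.
- **Resetting:** Button 1 rose to 10.3 N at 6 mm, then dropped to 3.1 N at 6.5 mm. A second light press read a soft 2.2 N.
- **Shutting:** I brought the cover down by the tongue, let go, and pressed the tongue lightly. It held firm at 79.9 mm, against 80 mm expected when shut.
- **Last checks:** The side picture shows the bottles and rack standing where they were, and the force on the tool is about zero with the arm clear.

No check failed. The pinch showed sideways forces of about 5 N from a small position error, but it held. On the last step of shutting, the force guard stopped the arm as the cover reached its seat. The contacts inside the console can't be seen, so their state is inferred from the forces.

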